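# Seat the felt-wheel arbor in the polishing spindle and rock it

## Robot

A 7-joint arm with a two-finger parallel gripper is mounted at the origin on the work surface. World frame = base frame: x ahead of the robot, y to its left, z up, the work surface at z = 0. Lengths are in m, angles in rad, forces in N, time in s.
With the tool pointing down it reaches from about 0.425 to 0.875 m from the base axis. Payload 4.7 kg.
Tool frame: the origin (TCP) lies midway between the tips of the shut fingers; the grasp point (between the pads) lies 19 mm behind it; z points along the fingers, y is the line along which they close (so a half turn about z gives the same grasp; the last joint's range is limited). The gripper opens to 87 mm and grips with 3 to 60 N. Pads are 19 mm wide; open, the fingers measure 117 mm over their backs; the gripper's body (75 mm by 190 mm) begins 51 mm behind the grasp point.
Start: joints at [1.306, 0.321, -0.07, 1.45, 0.023, 1.371, -0.057], TCP at [0.179, -0.625, 0.223] pointing down, gripper open.
Joint ranges: [-2.86, 2.86], [-0.3, 2.09], [-1.38, 1.24], [0.06, 2.45], [-1.56, 4.7], [0.09, 2.05], [-2.69, 2.69]. Speed limits (rad/s): [2.57, 2.57, 3.14, 3.14, 3.14, 3.14, 3.14].

## Interface

Orientations are given as a rotation vector (axis times angle).
In Python, from bench import ctrl gives the robot as it stands. The module is installed in compiled form; this text tells all that it offers.
- The arm moves only by the shell command python3 -m handwheel 'ROWS' [FORCE]. ROWS is JSON, a list of rows, each a list of 7 numbers: the finger opening in m, from 0 to 0.087, then the shift along the tool's x, y, z in m, then the turn, a rotation vector about the tool's x, y, z in degrees. A call has 1 to 12 rows; each row shifts and turns the commanded pose from where the row before left it, along the tool's axes as they then stand; what a row does not reach is not made up. A row lasts 1/8 s, in which the tool goes at most 62.5 mm and 10.7 degrees, less where a joint would pass 70% of its speed; a pose out of reach is approached as far as the arm can. A call is refused whole if a number of a shift passes 0.0625 or a number of a turn 10.7, either way. A call with a gripper value outside its range is refused whole. The fingers move at their own pace and stop on an object; FORCE is the grip in N (left out, the last holds). Time passes only in rows, so rows that do not move let the fingers close. It gives the time, the measured TCP pose, the force, the opening and the grip force at its end, in the units of the state.
- ctrl.get_state(): the state, without advancing time (a new reading comes with each control period).
- ctrl.get_image(name): name is "side" or "top"; returns (picture, depth): 384x512x3 uint8, blue, green, red; 384x512 float32, m along the optical axis (not along the pixel's ray), 0 where there is no reading.
- ctrl.camera_info(name): a dict with "intrinsics" (3x3 intrinsics, pixels), "R" (3x3) and "t" (3): a world point X has camera coordinates R X + t. Camera axes: x right, y down, z forward; pixel columns grow to the right and rows downward; lengths in m; the calibration is good to about 2 mm. A picture is of the moment at which its call begins. camera_info takes no time and is no camera call.
- ctrl.close_job(): hands the job in; it is judged then, once.
The state is a dict: "time": time; "joint_positions": joint angles; "qd": joint speeds; "joint_torque": joint torques, N m; "position": TCP position; "tool_rot": TCP orientation; "ft_force": force on the tool from outside, world axes, zero at the start; "torque": the same for the moment, N m; "grip_width": opening from 0.0 (shut) to 1.0 (fully open); "grip_force": force on a finger pad.
Only numpy, scipy, OpenCV 4.12 (cv2) and the standard library are available. Lean on these libraries where they do the work, as an engineer would, in place of code of your own. Each camera call takes 0.05 s, during which the arm holds its last target. There are 200 camera calls.

## Task

Take the arbor with the broad felt wheel from the rack, lower its taper into the socket of the upright polishing spindle and turn it under a light push until its flange slots drop over the spindle's two drive keys. Press it home, flush on the nose, with a firm, steady push, never ramming it; then, still pressing a little, rock it some forty degrees round and back so that the spindle goes with it, to check that it runs free, and let go. Leave the other arbors, the spectacles and the bar of compound alone.

Things in the scene. Friction and masses are not known exactly. Their poses are not given: they have to be found in the camera images.
- arbor: Arbor to fit: steel, cream felt wheel 74 mm across, 0.3-0.5 kg. Origin: centre of the taper's small lower end, z up. Heights in mm: taper 0 to 32 (22 across at the bottom, 36 at the top), flange 32 to 44 (68 across), felt 44 to 66, washer to 69, hexagon nut 69 to 95 (24 across flats, facing +-x and every 60 degrees), stud to 100. Four slots (14 wide, 6 deep) under the flange, at +-x, +-y.
- head: Green cast pedestal fixed to the bench, 72 mm high, base 148 mm across, in a flat extraction grille 228 mm across. It carries the upright steel spindle, whose nose (68 mm across) has a tapered socket that matches the arbor's taper. Belt drag of 0.3 N m holds the spindle; it can turn 90 degrees and more each way. More than 40 N on it hurts its bearings. Origin: centre of the underside, any yaw.
- socket_mouth (a point): Centre of the socket's mouth, level with the nose's flat face, 110 mm above the bench; 36 mm across, 33 deep, 12.3 degrees a side. Two drive keys across from each other stand 5 mm above that face (10 mm wide, 20 to 33 from the axis), at an unknown angle. Home: arbor's origin 32 mm below this point, on the axis, flange flush on the face, keys in two of its slots. Seat it with 16 to 25 N.
- slinger_mark (a point): Punch mark on the spindle's dust disc (86 mm across, under the nose), 39 mm from the axis, 76 mm above the bench. It turns with the spindle and shows how far that has turned, but stands at no fixed angle to the keys. While the flange still rides on top of the keys, a push of over 10 N may drag the spindle round.
- rack: Fixed wooden block, 85 by 280 by 50 mm high (long along its y), with three 41 mm holes at y = -90, 0 and +90 mm. The three arbors stand upright in them on their flanges, in any order and at any yaw. Origin: centre of its underside.
- bob_arbor: Another arbor in the rack, with a pointed felt bob (tip 94 mm above its origin at the taper's small end). Leave it.
- brush_arbor: Another arbor in the rack, with a dark bristle wheel 56 mm across and a round brass cap (top 78 mm above its origin at the taper's small end). Leave it.
- spectacles: Brown spectacle frame, 140 mm wide, 45 mm high, temples pointing away from the robot. Origin: under the middle of its front. Leave it.
- compound_bar: Bar of polishing compound, 42 by 110 by 36 mm. Origin: centre of its underside. Leave it.
Not all that is in view belongs to the job. There is more than one size of the head; the job needs the larger.

How it is judged:
By the outcome, as a careful person would: the job done as asked, in the order asked, and still so for the second after the job is handed in, with the robot touching nothing.
It also fails if it takes over 67 s, if anything falls off the work surface, if the arm or the gripper's body presses on something with over 40 N, if the wrist force passes 120 N, or if a joint passes its speed limit or range.

## Working session

There is one attempt and no reset: what is moved stays moved. The work goes in short steps, Python scripts to look and compute and a shell command to move; the robot and the scene stay as the last step left them, time stands still between calls to the robot, and variables do not carry over. Pictures are saved under pics/ and viewed, at most 10 in all, crops included, and the job is handed in when it is done.

```bash
mkdir -p pics
cat > h.py <<'E'
import numpy as np, cv2
from bench import ctrl
from scipy.spatial.transform import Rotation as Ro
def grab(n):
    im,d=ctrl.get_image(n); i=ctrl.camera_info(n)
    return im,d,np.array(i["intrinsics"]),np.array(i["R"]),np.array(i["t"])
def cloud(d,K,R,t):
    v,u=np.indices(d.shape); p=np.linalg.inv(K)@np.stack([u*d,v*d,d]).reshape(3,-1)
    return (R.T@(p-t[:,None])).T.reshape(*d.shape,3)
def ray(u,v,z,K,R,t):
    c=-R.T@t; r=R.T@np.linalg.inv(K)@np.array([u,v,1.]); return c+r*(z-c[2])/r[2]
def proj(X,K,R,t):
    p=K@(R@np.asarray(X)+t); return p[:2]/p[2]
E
python3 - <<'E'
from h import *
for n in("top","side"):
    im,d,K,R,t=grab(n); cv2.imwrite(f"pics/{n}0.png",im); np.savez(f"{n}0.npz",im=im,d=d,K=K,R=R,t=t)
    print(n,K.round(1).tolist(),(-R.T@t).round(3),R.round(2).tolist())
s=ctrl.get_state(); print({k:np.round(v,3).tolist() for k,v in s.items()})
print(Ro.from_rotvec(s["tool_rot"]).as_matrix().round(3))
E
```

```text
top [[440.2, 0.0, 250.9], [0.0, 440.2, 192.0], [0.0, 0.0, 1.0]] [ 0.385 -0.022  1.242] [[0.02, -1.0, 0.0], [-0.98, -0.02, -0.21], [0.21, 0.0, -0.98]]
side [[409.4, 0.0, 257.0], [0.0, 409.4, 197.8], [0.0, 0.0, 1.0]] [ 0.604 -0.676  0.801] [[1.0, -0.08, -0.02], [-0.07, -0.74, -0.67], [0.04, 0.67, -0.74]]
{'time': 0.1, 'joint_positions': [1.306, 0.322, -0.07, 1.452, 0.023, 1.371, -0.057], 'qd': [0.001, -0.001, 0.0, -0.001, -0.001, 0.001, -0.001], 'joint_torque': [-0.0, -49.257, -0.406, -31.34, -0.064, 0.039, 0.0], 'position': [0.179, -0.624, 0.222], 'tool_rot': [-3.109, -0.436, 0.001], 'ft_force': [0.656, -0.335, 0.649], 'torque': [-0.033, -0.04, -0.027], 'grip_force': 0.0, 'grip_width': 1.0}
[[ 0.961  0.275 -0.001]
 [ 0.275 -0.961  0.002]
 [-0.    -0.002 -1.   ]]
```

View pics/top0.png

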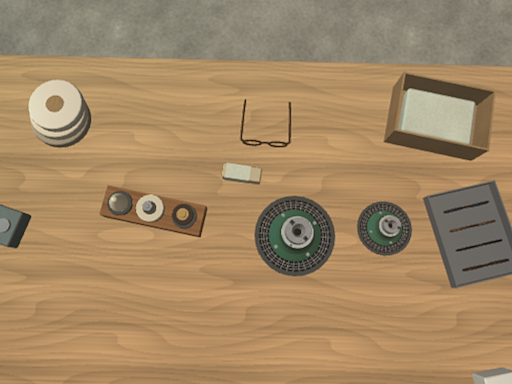

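View pics/side0.png

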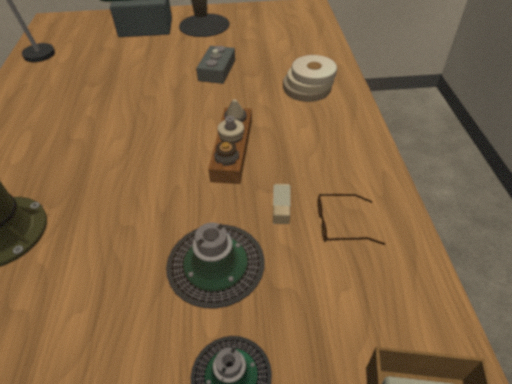

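The top view shows the three arbors in the rack: bob at (119,203), broad felt wheel in the middle at (149,208), brush at (184,214). The large head is at (297,235), and the smaller decoy is at (386,228). Next I'll measure the felt arbor and the head.

Run:
```python
from h import *
T=np.load("top0.npz");S=np.load("side0.npz")
def crop(D,u,v,r): return cv2.resize(D["im"][v-r:v+r,u-r:u+r],(390,290*390//290),interpolation=cv2.INTER_CUBIC)
a=np.hstack([crop(T,149,208,22),crop(T,297,232,26)])
b=np.hstack([crop(S,232,130,26),crop(S,212,245,30)])
cv2.imwrite("pics/crop.png",cv2.resize(np.vstack([a,b]),(600,600)))
for n,D,c1,c2 in(("top",T,(149,208),(297,232)),("side",S,(232,130),(212,245))):
    P=cloud(D["d"],D["K"],D["R"],D["t"]); q=D["K"],D["R"],D["t"]
    def band(c,r,lo,hi):
        m=np.zeros(D["d"].shape,np.uint8); cv2.circle(m,c,r,1,-1)
        m&=((P[...,2]>lo)&(P[...,2]<hi)&(D["d"]>0)).astype(np.uint8)
        ys,xs=np.nonzero(m); 
        if len(xs)<5: return None
        (cx,cy),rr=cv2.minEnclosingCircle(np.c_[P[ys,xs,0],P[ys,xs,1]].astype(np.float32)*1000)
        return len(xs),round(cx,1),round(cy,1),round(rr,1),P[ys,xs,2].mean().round(4)
    print(n,"nut",band(c1,20,.1,.13),"felt",band(c1,25,.074,.095))
    print("nose",band(c2,30,.104,.125),"keys",band(c2,30,.113,.125),"disc",band(c2,35,.072,.09))
    print("felt px",proj([*ray(*c1,.084,*q)],*q))
# felt white mask
for D,c in((T,(149,208)),(S,(232,130))):
    P=cloud(D["d"],D["K"],D["R"],D["t"]); q=D["K"],D["R"],D["t"]
    hsv=cv2.cvtColor(D["im"],cv2.COLOR_BGR2HSV)
    m=((hsv[...,1]<90)&(hsv[...,2]>150)).astype(np.uint8); w=np.zeros_like(m); cv2.circle(w,c,24,1,-1); m&=w
    cs,_=cv2.findContours(m,cv2.RETR_EXTERNAL,cv2.CHAIN_APPROX_NONE); k=max(cs,key=cv2.contourArea)
    e=cv2.fitEllipse(k); print("felt ell",np.round(e[0],1),np.round(e[1],1),ray(*e[0],.084,*q).round(4))
# rack orientation from brown mask (top)
P=cloud(T["d"],T["K"],T["R"],T["t"]); m=(abs(P[...,2]-.05)<.008); w=np.zeros(m.shape,np.uint8); cv2.circle(w,(153,210),65,1,-1); m=(m&(w>0)).astype(np.uint8)
xy=P[m>0][:,:2]; r=cv2.minAreaRect((xy*1000).astype(np.float32)); print("rack",r)
```

```text
top nut (83, 586.3, 253.1, 13.6, np.float64(0.1126)) felt (531, 586.5, 253.9, 68.6, np.float64(0.0833))
nose (409, 532.2, -142.5, 34.2, np.float64(0.1098)) keys (46, 531.9, -143.2, 32.6, np.float64(0.1147)) disc (313, 531.9, -142.4, 42.9, np.float64(0.0772))
felt px [149. 208.]
side nut (76, 588.9, 253.3, 15.5, np.float64(0.1117)) felt (679, 598.7, 240.8, 109.5, np.float64(0.0852))
nose (568, 534.6, -142.8, 35.1, np.float64(0.1108)) keys (81, 535.1, -144.2, 33.5, np.float64(0.115)) disc (421, 533.9, -143.4, 42.8, np.float64(0.0797))
felt px [232. 130.]
felt ell [149.  207.4] [25.7 27.2] [0.5875 0.253  0.084 ]
felt ell [230.3 126.9] [13.1 22.6] [0.59   0.2519 0.084 ]
rack ((586.5151977539062, 253.17190551757812), (281.40020751953125, 85.6620864868164), 79.55748748779297)
```

View pics/crop.png

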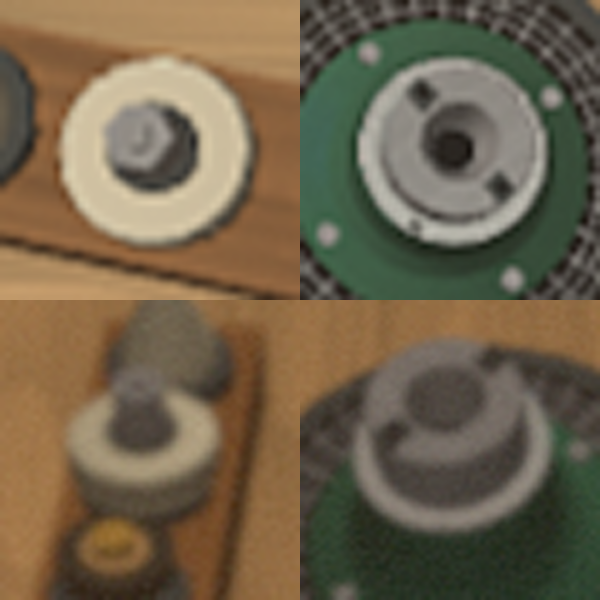

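The crop shows the nut on the felt wheel. It also shows the two dark drive keys on the nose, at upper-left (424,95) and lower-right (500,187), and the punch mark at crop (415,227). Next I'll work out the key angle, the nut's hex angle and the moves.

```bash
cat >> h.py <<'E'
def keys(D,c,q):
    P=cloud(D["d"],*q); m=np.zeros(D["d"].shape,np.uint8); cv2.circle(m,c,30,1,-1)
    p=P[(m>0)&(P[...,2]>.1125)&(P[...,2]<.125)][:,:2]; w,V=np.linalg.eigh(np.cov(p.T)); return np.degrees(np.arctan2(V[1,1],V[0,1]))%180
def mark(D,u0,v0,q,c):
    r=ray(u0,v0,.076,*q)[:2]-c; return np.degrees(np.arctan2(r[1],r[0])),np.hypot(*r)
E
python3 - <<'E'
from h import *
T=np.load("top0.npz");S=np.load("side0.npz")
for D,c1,c2 in((T,(149,208),(297,232)),(S,(232,130),(212,245))):
    q=D["K"],D["R"],D["t"]; print("key ang",keys(D,c2,q))
    P=cloud(D["d"],*q); m=np.zeros(D["d"].shape,np.uint8); cv2.circle(m,c1,20,1,-1)
    p=P[(m>0)&(P[...,2]>.105)&(P[...,2]<.122)]; print(len(p),p[:,2].min(),p[:,2].max())
    h=cv2.convexHull((p[:,:2]*1000).astype(np.float32))[:,0]
    ctr=(h.min(0)+h.max(0))/2
    W=[(np.ptp(p[:,:2]@[np.cos(a),np.sin(a)])*1000,) for a in np.radians(range(0,180,5))]
    W=np.array(W)[:,0]; f=W.reshape(3,12).mean(0); z=(f*np.exp(1j*2*np.pi*np.arange(12)/12)).sum()
    print("widths folded60",f.round(1),"flat normal (min width) deg mod60",(np.degrees(np.angle(-z))/6)%60, "hull ctr",ctr)
# mark: darkest spot on disc ring, top
q=T["K"],T["R"],T["t"]; im=T["im"]; c=np.array([.532,-.1425])
g=cv2.cvtColor(im,cv2.COLOR_BGR2GRAY).astype(np.float32)
A=range(0,360,4); v=[]
for a in A:
    u=proj([*(c+.039*np.array([np.cos(np.radians(a)),np.sin(np.radians(a))])),.076],*q); v.append(cv2.getRectSubPix(g,(1,1),(float(u[0]),float(u[1])))[0,0])
print([(a,int(x)) for a,x in zip(A,v)])
E
```

```text
key ang 36.04807614018003
79 0.10598684379476854 0.11933953114998559
widths folded60 [24.4 24.7 25.  25.5 25.8 26.  25.9 25.6 25.2 24.6 24.2 24. ] flat normal (min width) deg mod60 55.185959854523574 hull ctr [585.75134 252.5676 ]
key ang 40.13820774032226
65 0.10515957987550208 0.12098321980451864
widths folded60 [26.1 26.3 26.5 27.1 27.4 27.5 27.4 27.3 27.  26.6 26.3 26. ] flat normal (min width) deg mod60 57.31894667285182 hull ctr [588.2872  252.09607]
[(0, 144), (4, 149), (8, 150), (12, 153), (16, 159), (20, 150), (24, 141), (28, 154), (32, 164), (36, 165), (40, 165), (44, 165), (48, 168), (52, 172), (56, 170), (60, 169), (64, 166), (68, 171), (72, 171), (76, 166), (80, 173), (84, 179), (88, 179), (92, 181), (96, 178), (100, 169), (104, 165), (108, 166), (112, 167), (116, 164), (120, 169), (124, 167), (128, 172), (132, 166), (136, 163), (140, 167), (144, 173), (148, 156), (152, 118), (156, 109), (160, 149), (164, 169), (168, 163), (172, 157), (176, 158), (180, 163), (184, 164), (188, 161), (192, 161), (196, 164), (200, 175), (204, 170), (208, 171), (212, 173), (216, 169), (220, 171), (224, 180), (228, 176), (232, 176), (236, 180), (240, 172), (244, 176), (248, 171), (252, 176), (256, 168), (260, 163), (264, 158), (268, 144), (272, 144), (276, 141), (280, 137), (284, 136), (288, 140), (292, 138), (296, 137), (300, 142), (304, 142), (308, 139), (312, 132), (316, 133), (320, 133), (324, 135), (328, 138), (332, 143), (336, 137), (340, 137), (344, 137), (348, 138), (352, 139), (356, 139)]
```

```bash
python3 -m handwheel '[[0.05,0.047,-0.024,-0.002,0,0,0],[0.05,0.047,-0.024,-0.002,0,0,0],[0.05,0.047,-0.024,-0.002,0,0,0],[0.05,0.047,-0.024,-0.002,0,0,0],[0.05,0.047,-0.024,-0.002,0,0,0],[0.05,0.047,-0.024,-0.002,0,0,0],[0.05,0.047,-0.024,-0.002,0,0,0],[0.05,0.047,-0.024,-0.002,0,0,0],[0.05,0.047,-0.024,-0.002,0,0,0]]' 20
python3 -m handwheel '[[0.05,0.021,-0.052,0,0,0,0],[0.05,0.021,-0.052,0,0,0,0],[0.05,0.021,-0.052,0,0,0,0],[0.05,0.021,-0.052,0,0,0,0],[0.05,0.021,-0.052,0,0,0,0],[0.05,0.021,-0.052,0,0,0,0],[0.05,0.021,-0.052,0,0,0,0],[0.05,0.021,-0.052,0,0,0,0],[0.05,0.021,-0.052,0,0,0,0],[0.05,0.021,-0.052,0,0,0,0]]'
python3 -m handwheel '[[0.05,0,0,0,0,0,-10],[0.05,0,0,0,0,0,-10],[0.05,0,0,0,0,0,-10],[0.05,0,0,0,0,0,-10],[0.05,0,0,0,0,0,-10],[0.05,0,0,0,0,0,-10],[0.05,0,0,0,0,0,-10],[0.05,0,0,0,0,0,0]]'
cat >> h.py <<'E'
def st():
    s=ctrl.get_state(); M=Ro.from_rotvec(s["tool_rot"]).as_matrix()
    print("t",s["time"],"p",np.round(s["position"],4),"yaw y",round(np.degrees(np.arctan2(M[1,1],M[0,1])),1),"tilt",M[:2,2].round(4),"F",np.round(s["ft_force"],1),"M",np.round(s["torque"],2),"grip",round(s["grip_width"]*87,1),round(s["grip_force"],1),"q7",round(np.degrees(s["joint_positions"][6])))
    return s,M
def to(x,y,z):
    s,M=st(); print("tool shift",(M.T@(np.array([x,y,z])-s["position"])).round(4))
E
python3 -c "
from h import *
to(.587,.2527,.14)"
```

```text
time: 1.23
position: [0.5269, -0.2996, 0.2402]
tool_rot: [-3.111, -0.436, 0.001]
ft_force: [0.5, -1.2, 0.6]
grip_width: 0.573
grip_force: 0.0
time: 2.48
position: [0.5849, 0.2581, 0.2401]
tool_rot: [3.111, 0.435, -0.001]
ft_force: [-0.3, -0.4, 0.8]
grip_width: 0.58
grip_force: 0.0
time: 3.48
position: [0.5847, 0.2566, 0.2399]
tool_rot: [-2.3, -2.139, 0.001]
ft_force: [0.3, 0.7, 0.5]
grip_width: 0.577
grip_force: 0.0
t 3.475 p [0.5847 0.2566 0.2399] yaw y -4.1 tilt [-0.0011 -0.0001] F [0.3 0.7 0.5] M [-0.03 -0.09 -0.01] grip 50.2 0.0 q7 -43
tool shift [-0.0037  0.0027  0.0999]
```

```bash
python3 -m handwheel '[[0.05,-0.0037,0.0027,0.04,0,0,0],[0.05,0,0,0.04,0,0,0],[0.05,0,0,0.03,0,0,0],[0.05,0,0,0.02,0,0,0],[0.05,0,0,0.01,0,0,0],[0.05,0,0,0.009,0,0,0],[0.05,0,0,0,0,0,0]]' 30
python3 - <<'E'
from h import *
st()
a=[]
for n,c in(("top",(149,208)),("side",(232,125))):
    im,*_=grab(n); u,v=c; a.append(cv2.resize(im[v-45:v+45,u-45:u+45],(400,400),interpolation=cv2.INTER_CUBIC))
cv2.imwrite("pics/g1.png",np.hstack(a))
E
```

```text
time: 4.35
position: [0.5874, 0.253, 0.0915]
tool_rot: [2.298, 2.142, -0.0]
ft_force: [0.7, 0.4, -0.3]
grip_width: 0.579
grip_force: 0.0
t 4.35 p [0.5874 0.253  0.0915] yaw y -4.0 tilt [ 0.     -0.0001] F [ 0.7  0.4 -0.3] M [-0.04 -0.14 -0.  ] grip 50.4 0.0 q7 -47
```

View pics/g1.png

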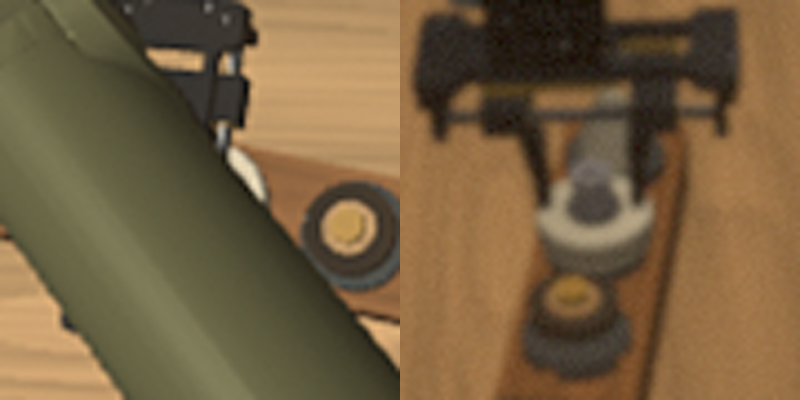

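The side crop shows the fingers straddling the nut at about (590,195), with the tips just above the felt and clear of its neighbours. Closing and lifting now.

```bash
python3 -m handwheel '[[0.0,0,0,0,0,0,0],[0.0,0,0,0,0,0,0],[0.0,0,0,0,0,0,0],[0.0,0,0,0,0,0,0],[0.0,0,0,0,0,0,0],[0.0,0,0,0,0,0,0]]' 55
python3 -c "
from h import *
st()"
python3 -m handwheel '[[0.0,0,0,-0.01,0,0,0],[0.0,0,0,-0.02,0,0,0],[0.0,0,0,-0.04,0,0,0],[0.0,0,0,-0.05,0,0,0],[0.0,0,0,-0.05,0,0,0],[0.0,0,0,0,0,0,0]]'
python3 - <<'E'
from h import *
st()
a=[]
im,d,K,R,t=grab("side"); np.savez("side1.npz",im=im,d=d,K=K,R=R,t=t)
u,v=proj([.587,.253,.22],K,R,t).astype(int); print(u,v); v=max(v,40); a.append(cv2.resize(im[v-40:v+40,u-40:u+40],(600,600),interpolation=cv2.INTER_CUBIC))
cv2.imwrite("pics/g2.png",np.hstack(a))
E
```

```text
time: 5.2
position: [0.5882, 0.2529, 0.0919]
tool_rot: [2.298, 2.141, 0.002]
ft_force: [3.6, 0.7, 1.5]
grip_width: 0.266
grip_force: 55.2
t 5.2 p [0.5882 0.2529 0.0919] yaw y -4.0 tilt [0.0016 0.0002] F [3.6 0.7 1.5] M [-0.02 -0.84 -0.09] grip 23.2 55.2 q7 -47
time: 5.95
position: [0.5885, 0.2553, 0.2676]
tool_rot: [2.295, 2.141, 0.013]
ft_force: [-0.8, 1.1, -4.5]
grip_width: 0.274
grip_force: 55.2
t 5.95 p [0.5885 0.2553 0.2676] yaw y -4.0 tilt [0.0078 0.0038] F [-0.8  1.1 -4.5] M [ 0.02 -0.07 -0.04] grip 23.9 55.2 q7 -42
225 84
```

View pics/g2.png

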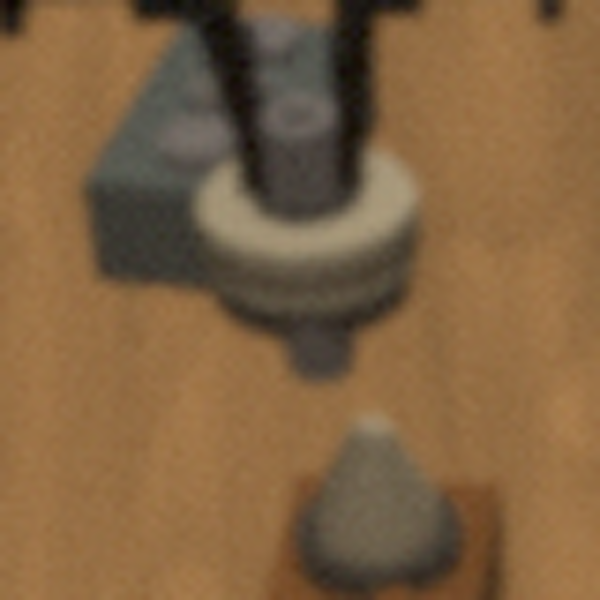

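The arbor is held level and lifted clear, and the other arbors are undisturbed. Next: carry it over the spindle and turn it to a yaw just short of the first candidate slot angle.

```bash
python3 -m handwheel '[[0.0,-0.02,-0.0015,0,0,0,0],[0.0,-0.045,-0.003,0,0,0,0],[0.0,-0.045,-0.003,0,0,0,0],[0.0,-0.045,-0.003,0,0,0,0],[0.0,-0.045,-0.003,0,0,0,0],[0.0,-0.045,-0.003,0,0,0,0],[0.0,-0.045,-0.003,0,0,0,0],[0.0,-0.045,-0.003,0,0,0,0],[0.0,-0.045,-0.003,0,0,0,0],[0.0,-0.02,-0.0015,0,0,0,0]]'
python3 -m handwheel '[[0.0,0,0,0,0,0,-8],[0.0,0,0,0,0,0,-8],[0.0,0,0,0,0,0,-8],[0.0,0,0,0.02,0,0,0],[0.0,0,0,0.02,0,0,0],[0.0,0,0,0,0,0,0],[0.0,0,0,0,0,0,0]]'
python3 - <<'E'
from h import *
to(.534,-.1431,.2)
im,d,K,R,t=grab("side"); np.savez("side2.npz",im=im,d=d,K=K,R=R,t=t)
u,v=proj([.534,-.143,.14],K,R,t).astype(int); print(u,v)
cv2.imwrite("pics/g3.png",cv2.resize(im[v-70:v+70,u-70:u+70],(600,600),interpolation=cv2.INTER_CUBIC))
E
```

```text
time: 7.25
position: [0.5302, -0.1475, 0.2596]
tool_rot: [-2.301, -2.135, 0.004]
ft_force: [-0.8, 0.3, -3.5]
grip_width: 0.269
grip_force: 55.2
time: 8.12
position: [0.5324, -0.1434, 0.2218]
tool_rot: [-1.801, -2.574, -0.001]
ft_force: [0.1, -0.6, -3.8]
grip_width: 0.272
grip_force: 55.2
t 8.125 p [ 0.5324 -0.1434  0.2218] yaw y 20.0 tilt [-0.      0.0004] F [ 0.1 -0.6 -3.8] M [-0.06 -0.1  -0.02] grip 23.7 55.2 q7 26
tool shift [-0.0002  0.0016  0.0218]
208 225
```

View pics/g3.png

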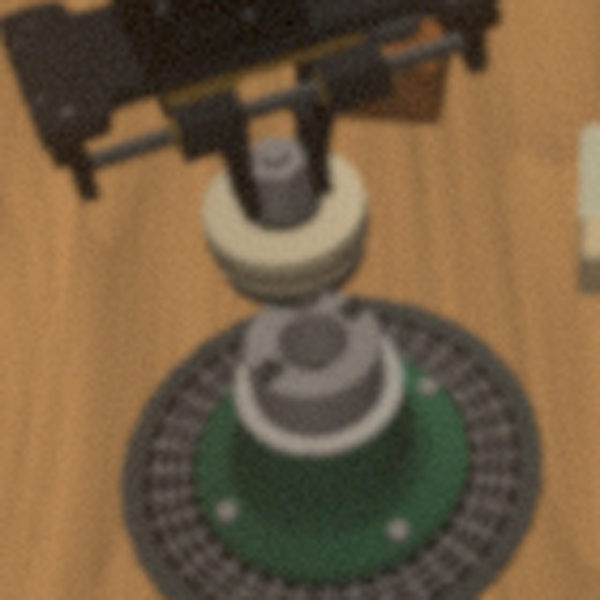

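The arbor hangs above the socket: felt at (285,215), nose at (315,350). I'll check the horizontal offset between the two in this one view.

Run:
```python
from h import *
for f,c,zt,zl in(("side0.npz",(231,127),.084,.05),("side2.npz",None,.2139,.18)):
    D=np.load(f); q=D["K"],D["R"],D["t"]; P=cloud(D["d"],*q)
    if c is None: c=tuple(proj([.534,-.143,.214],*q).astype(int).tolist())
    hsv=cv2.cvtColor(D["im"],cv2.COLOR_BGR2HSV)
    w=np.zeros(D["d"].shape,np.uint8); cv2.circle(w,c,26,1,-1)
    m=(w>0)&(hsv[...,2]>110)&(abs(P[...,2]-zt)<.006)
    p=P[m]; h=cv2.convexHull((p[:,:2]*1000).astype(np.float32)); print(f,len(p),p[:,2].mean(),"circ",cv2.minEnclosingCircle(h),"ell",cv2.fitEllipse(h))
    n=(w>0)&(P[...,2]>zt+.02)&(P[...,2]<zt+.04); print("nut",np.median(P[n],0),P[n].mean(0))
```

```text
side0.npz 313 0.08515289698101594 circ ((596.3360595703125, 247.88958740234375), 103.31817626953125) ell ((588.8988037109375, 254.95266723632812), (70.21495819091797, 218.09349060058594), 169.09170532226562)
nut [0.59075423 0.24902833 0.11241957] [0.59105979 0.26387771 0.11188679]
side2.npz 518 0.2145446373566382 circ ((532.0095825195312, -143.5526885986328), 37.30349349975586) ell ((531.9326171875, -143.4560089111328), (73.18279266357422, 74.3482894897461), 176.29830932617188)
nut [ 0.53383172 -0.14814557  0.24425501] [ 0.53417569 -0.14868347  0.24394774]
```

```bash
python3 -m handwheel '[[0.0,0,0.002,0.02,0,0,0],[0.0,0,0,0.015,0,0,0],[0.0,0,0,0.010,0,0,0],[0.0,0,0,0.007,0,0,0],[0.0,0,0,0.005,0,0,0],[0.0,0,0,0.003,0,0,0],[0.0,0,0,0,0,0,0]]'
python3 -c "
from h import *
st()"
python3 -m handwheel '[[0.0,0,0,0.002,0,0,0],[0.0,0,0,0.001,0,0,0],[0.0,0,0,0.001,0,0,0]]'
python3 -c "
from h import *
st()"
```

```text
time: 9.05
position: [0.5342, -0.1435, 0.1616]
tool_rot: [1.802, 2.573, -0.0]
ft_force: [-0.6, 0.2, -3.3]
grip_width: 0.273
grip_force: 55.2
t 9.05 p [ 0.5342 -0.1435  0.1616] yaw y 20.0 tilt [ 0.     -0.0002] F [-0.6  0.2 -3.3] M [-0.04 -0.11  0.01] grip 23.7 55.2 q7 24
time: 9.43
position: [0.5342, -0.1435, 0.1576]
tool_rot: [1.802, 2.573, -0.0]
ft_force: [-0.4, 0.7, -3.4]
grip_width: 0.267
grip_force: 55.2
t 9.425 p [ 0.5342 -0.1435  0.1576] yaw y 20.0 tilt [ 0.0001 -0.0001] F [-0.4  0.7 -3.4] M [ 0.   -0.12 -0.01] grip 23.2 55.2 q7 24
```

Contact with the keys is expected at about 0.157, so I'm creeping on.

```bash
python3 -m handwheel '[[0.0,0,0,0.0005,0,0,0],[0.0,0,0,0.0005,0,0,0]]'
python3 -m handwheel '[[0.0,0,0,0.0005,0,0,0],[0.0,0,0,0,0,0,0]]'
python3 -m handwheel '[[0.0,0,0,0.0003,0,0,0],[0.0,0,0,0,0,0,0]]'
python3 -c "
from h import *
st()"
```

```text
time: 9.68
position: [0.5342, -0.1434, 0.1567]
tool_rot: [1.802, 2.573, -0.0]
ft_force: [-0.7, -0.5, 0.0]
grip_width: 0.272
grip_force: 55.3
time: 9.93
position: [0.5343, -0.1434, 0.1567]
tool_rot: [1.802, 2.573, -0.0]
ft_force: [-0.9, -0.3, 2.9]
grip_width: 0.27
grip_force: 55.3
time: 10.18
position: [0.5343, -0.1435, 0.1566]
tool_rot: [1.802, 2.573, -0.001]
ft_force: [-2.8, 1.7, 5.9]
grip_width: 0.271
grip_force: 55.3
t 10.175 p [ 0.5343 -0.1435  0.1566] yaw y 20.0 tilt [ 0.0003 -0.0006] F [-2.8  1.7  5.9] M [ 0.07  0.71 -0.05] grip 23.6 55.3 q7 24
```

The flange is riding on the keys at 0.1566. I'll ease to about 5 N and turn.

```bash
python3 -m handwheel '[[0.0,0,0,-0.0005,0,0,0],[0.0,0,0,0,0,0,3],[0.0,0,0,0,0,0,3]]'
python3 -m handwheel '[[0.0,0,0,0,0,0,3],[0.0,0,0,0,0,0,0]]'
python3 -m handwheel '[[0.0,0,0,0,0,0,3],[0.0,0,0,0,0,0,0]]'
python3 -m handwheel '[[0.0,0,0,0,0,0,3],[0.0,0,0,0,0,0,0]]'
python3 -c "
from h import *
st()"
```

```text
time: 10.55
position: [0.5352, -0.144, 0.1567]
tool_rot: [1.935, 2.472, 0.001]
ft_force: [0.4, -0.2, 2.0]
grip_width: 0.272
grip_force: 55.3
time: 10.8
position: [0.5352, -0.1438, 0.1567]
tool_rot: [1.997, 2.422, 0.001]
ft_force: [1.4, -0.3, 2.7]
grip_width: 0.273
grip_force: 55.3
time: 11.05
position: [0.5351, -0.1437, 0.1567]
tool_rot: [2.059, 2.37, 0.002]
ft_force: [1.4, -1.5, 1.4]
grip_width: 0.272
grip_force: 55.2
time: 11.3
position: [0.535, -0.1437, 0.1567]
tool_rot: [2.12, 2.316, 0.001]
ft_force: [3.3, -0.3, 2.9]
grip_width: 0.272
grip_force: 55.2
t 11.3 p [ 0.535  -0.1437  0.1567] yaw y 5.1 tilt [ 0.002  -0.0006] F [ 3.3 -0.3  2.9] M [-0.31 -0.66  0.07] grip 23.6 55.2 q7 10
```

```bash
python3 -m handwheel '[[0.0,0,0,0,0,0,3],[0.0,0,0,0,0,0,0]]'
python3 -m handwheel '[[0.0,0,0,0,0,0,4],[0.0,0,0,0,0,0,0]]'
python3 -m handwheel '[[0.0,0,0,0,0,0,4],[0.0,0,0,0,0,0,4],[0.0,0,0,0,0,0,0]]'
python3 -c "
from h import *
st()"
python3 -m handwheel '[[0.0,0,0,0,0,0,3],[0.0,0,0,0,0,0,3],[0.0,0,0,0,0,0,0]]'
python3 -c "
from h import *
st()"
```

```text
time: 11.55
position: [0.5349, -0.1437, 0.1567]
tool_rot: [2.18, 2.26, 0.001]
ft_force: [2.8, -0.0, 2.5]
grip_width: 0.274
grip_force: 55.2
time: 11.8
position: [0.5345, -0.1437, 0.1567]
tool_rot: [2.258, 2.183, 0.0]
ft_force: [1.0, -1.8, 4.9]
grip_width: 0.269
grip_force: 55.2
time: 12.18
position: [0.5341, -0.1435, 0.1566]
tool_rot: [2.405, 2.021, -0.001]
ft_force: [0.7, -0.2, 5.4]
grip_width: 0.274
grip_force: 55.3
t 12.175 p [ 0.5341 -0.1435  0.1566] yaw y -9.9 tilt [-0.0002 -0.0004] F [ 0.7 -0.2  5.4] M [-0.29 -0.18 -0.05] grip 23.8 55.3 q7 -5
time: 12.55
position: [0.534, -0.1433, 0.1566]
tool_rot: [-2.507, -1.893, 0.001]
ft_force: [-0.7, -0.0, 5.2]
grip_width: 0.27
grip_force: 55.3
t 12.55 p [ 0.534  -0.1433  0.1566] yaw y -15.9 tilt [-0.0005 -0.0001] F [-0.7 -0.   5.2] M [-0.21 -0.14  0.03] grip 23.5 55.3 q7 -11
```

```bash
python3 -m handwheel '[[0.0,0,0,-0.0003,0,0,3],[0.0,0,0,0,0,0,0]]'
python3 -m handwheel '[[0.0,0,0,0,0,0,3],[0.0,0,0,0,0,0,0]]'
python3 -m handwheel '[[0.0,0,0,0,0,0,3],[0.0,0,0,0,0,0,0]]'
python3 -c "
from h import *
st()"
```

```text
time: 12.8
position: [0.5338, -0.1433, 0.1566]
tool_rot: [-2.556, -1.826, 0.001]
ft_force: [0.3, -0.3, 5.0]
grip_width: 0.27
grip_force: 55.3
time: 13.05
position: [0.5339, -0.1432, 0.1566]
tool_rot: [-2.602, -1.759, 0.001]
ft_force: [0.3, 0.5, 4.5]
grip_width: 0.272
grip_force: 55.3
time: 13.3
position: [0.5338, -0.1431, 0.1566]
tool_rot: [-2.648, -1.69, 0.001]
ft_force: [-0.1, -0.5, 5.3]
grip_width: 0.274
grip_force: 55.3
t 13.3 p [ 0.5338 -0.1431  0.1566] yaw y -24.9 tilt [-0.0008  0.0003] F [-0.1 -0.5  5.3] M [-0.07  0.04 -0.05] grip 23.8 55.3 q7 -19
```

```bash
python3 -m handwheel '[[0.0,0,0,0,0,0,3],[0.0,0,0,0,0,0,0]]'
python3 -m handwheel '[[0.0,0,0,0,0,0,3],[0.0,0,0,0,0,0,0]]'
python3 -m handwheel '[[0.0,0,0,-0.0002,0,0,4],[0.0,0,0,0,0,0,4],[0.0,0,0,0,0,0,4],[0.0,0,0,0,0,0,0]]'
python3 - <<'E'
from h import *
st()
D0=np.load("side2.npz")
im,d,K,R,t=grab("side"); q=K,R,t
g=cv2.cvtColor(im,cv2.COLOR_BGR2GRAY).astype(np.float32); c=np.array([.5342,-.143])
r={}
for a in range(0,360,4):
    u=proj([*(c+.039*np.array([np.cos(np.radians(a)),np.sin(np.radians(a))])),.076],*q); r[a]=int(cv2.getRectSubPix(g,(1,1),(float(u[0]),float(u[1])))[0,0])
print("side",r)
im,d,K,R,t=grab("top"); q=K,R,t; u,v=proj([.533,-.143,.1],*q).astype(int)
cv2.imwrite("pics/g4.png",cv2.resize(im[v-40:v+40,u-40:u+40],(500,500),interpolation=cv2.INTER_CUBIC))
E
```

```text
time: 13.55
position: [0.5339, -0.1431, 0.1566]
tool_rot: [-2.691, -1.62, 0.001]
ft_force: [0.5, 0.0, 4.1]
grip_width: 0.273
grip_force: 55.3
time: 13.8
position: [0.5339, -0.1431, 0.1566]
tool_rot: [-2.732, -1.549, 0.001]
ft_force: [-0.4, -0.6, 4.5]
grip_width: 0.269
grip_force: 55.3
time: 14.3
position: [0.5338, -0.1431, 0.1564]
tool_rot: [-2.879, -1.255, 0.001]
ft_force: [0.2, 0.8, 3.1]
grip_width: 0.267
grip_force: 55.3
t 14.3 p [ 0.5338 -0.1431  0.1564] yaw y -42.9 tilt [-0.001   0.0006] F [0.2 0.8 3.1] M [ 0.04 -0.01  0.  ] grip 23.2 55.3 q7 -37
side {0: 148, 4: 147, 8: 149, 12: 148, 16: 146, 20: 143, 24: 140, 28: 128, 32: 112, 36: 94, 40: 78, 44: 75, 48: 80, 52: 103, 56: 136, 60: 162, 64: 170, 68: 173, 72: 170, 76: 169, 80: 166, 84: 161, 88: 153, 92: 146, 96: 145, 100: 146, 104: 152, 108: 159, 112: 162, 116: 166, 120: 166, 124: 167, 128: 165, 132: 160, 136: 146, 140: 123, 144: 94, 148: 82, 152: 82, 156: 95, 160: 113, 164: 126, 168: 137, 172: 141, 176: 140, 180: 141, 184: 142, 188: 141, 192: 143, 196: 143, 200: 143, 204: 142, 208: 141, 212: 141, 216: 144, 220: 138, 224: 138, 228: 141, 232: 140, 236: 140, 240: 140, 244: 141, 248: 140, 252: 144, 256: 143, 260: 139, 264: 139, 268: 139, 272: 140, 276: 142, 280: 142, 284: 142, 288: 143, 292: 144, 296: 147, 300: 144, 304: 149, 308: 148, 312: 150, 316: 150, 320: 149, 324: 151, 328: 154, 332: 152, 336: 153, 340: 153, 344: 155, 348: 151, 352: 150, 356: 149}
```

View pics/g4.png

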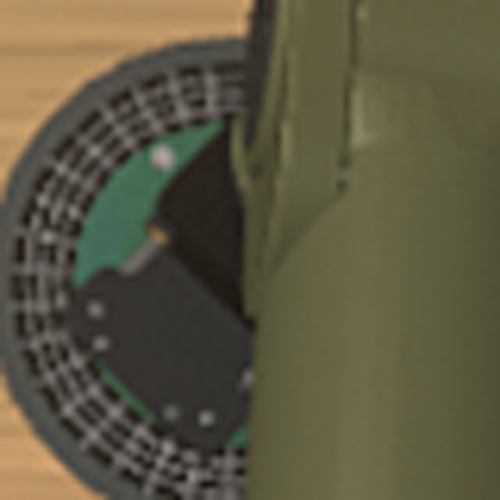

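The arm hides the nose from the top camera, and the near half of the disc shows no punch mark in the side view, so the mark hasn't come round. The next candidate is at yaw about −53, so I'll continue.

```bash
python3 -m handwheel '[[0.0,0,0,0,0,0,3],[0.0,0,0,0,0,0,0]]'
python3 -m handwheel '[[0.0,0,0,0,0,0,3],[0.0,0,0,0,0,0,0]]'
python3 -m handwheel '[[0.0,0,0,0,0,0,3],[0.0,0,0,0,0,0,0]]'
python3 -c "
from h import *
st()"
```

```text
time: 14.65
position: [0.5329, -0.1432, 0.1553]
tool_rot: [-2.91, -1.178, 0.004]
ft_force: [0.0, -0.2, -3.7]
grip_width: 0.27
grip_force: 55.2
time: 14.9
position: [0.5332, -0.1433, 0.1556]
tool_rot: [-2.94, -1.102, 0.003]
ft_force: [-0.0, 0.2, -3.3]
grip_width: 0.271
grip_force: 55.2
time: 15.15
position: [0.5335, -0.1433, 0.1561]
tool_rot: [-2.969, -1.025, 0.002]
ft_force: [-0.1, 0.8, -3.8]
grip_width: 0.267
grip_force: 55.2
t 15.15 p [ 0.5335 -0.1433  0.1561] yaw y -51.9 tilt [-0.0015  0.0005] F [-0.1  0.8 -3.8] M [0.02 0.08 0.02] grip 23.3 55.2 q7 -46
```

The push fell to zero at about yaw −46, so the slots are over the keys. Lowering gently to confirm.

```bash
python3 -m handwheel '[[0.0,0,0,0.0008,0,0,0],[0.0,0,0,0.0007,0,0,0],[0.0,0,0,0,0,0,0]]'
python3 -c "
from h import *
st()"
python3 -m handwheel '[[0.0,0,0,0.0006,0,0,0],[0.0,0,0,0.0006,0,0,0],[0.0,0,0,0,0,0,0]]'
python3 -c "
from h import *
st()"
```

```text
time: 15.52
position: [0.5339, -0.1431, 0.155]
tool_rot: [-2.97, -1.023, 0.001]
ft_force: [-1.0, 1.2, -3.5]
grip_width: 0.271
grip_force: 55.2
t 15.525 p [ 0.5339 -0.1431  0.155 ] yaw y -52.0 tilt [-0.0007  0.0004] F [-1.   1.2 -3.5] M [0.32 0.25 0.02] grip 23.6 55.2 q7 -46
time: 15.9
position: [0.534, -0.1431, 0.154]
tool_rot: [-2.97, -1.022, 0.0]
ft_force: [-0.8, 2.2, -2.4]
grip_width: 0.272
grip_force: 55.3
t 15.9 p [ 0.534  -0.1431  0.154 ] yaw y -52.0 tilt [-0.0004  0.0004] F [-0.8  2.2 -2.4] M [0.51 0.37 0.17] grip 23.7 55.3 q7 -46
```

```bash
python3 -m handwheel '[[0.0,0.0001,-0.0003,0,0,0,-2],[0.0,0,0,0.0006,0,0,0],[0.0,0,0,0.0006,0,0,0],[0.0,0,0,0,0,0,0]]'
python3 -c "
from h import *
st()"
python3 -m handwheel '[[0.0,0,0,0.0005,0,0,0],[0.0,0,0,0.0003,0,0,0],[0.0,0,0,0,0,0,0]]'
python3 -c "
from h import *
st()"
```

```text
time: 16.4
position: [0.5341, -0.1432, 0.1529]
tool_rot: [2.952, 1.074, 0.0]
ft_force: [-0.6, 1.3, -2.1]
grip_width: 0.267
grip_force: 55.3
t 16.4 p [ 0.5341 -0.1432  0.1529] yaw y -50.0 tilt [ 0.0001 -0.0001] F [-0.6  1.3 -2.1] M [0.38 0.32 0.02] grip 23.2 55.3 q7 -44
time: 16.77
position: [0.534, -0.1431, 0.152]
tool_rot: [-2.952, -1.074, 0.0]
ft_force: [-1.1, 2.5, -1.8]
grip_width: 0.267
grip_force: 55.3
t 16.775 p [ 0.534  -0.1431  0.152 ] yaw y -50.0 tilt [-0.0001 -0.    ] F [-1.1  2.5 -1.8] M [0.43 0.36 0.02] grip 23.3 55.3 q7 -44
```

```bash
python3 -m handwheel '[[0.0,0,-0.0002,0.0004,0,0,0],[0.0,0,0,0.0004,0,0,0],[0.0,0,0,0,0,0,0]]'
python3 -c "
from h import *
st()"
python3 -m handwheel '[[0.0,0,0,0.0004,0,0,0],[0.0,0,0,0.0003,0,0,0],[0.0,0,0,0,0,0,0]]'
python3 -c "
from h import *
st()"
```

```text
time: 17.15
position: [0.534, -0.1431, 0.1517]
tool_rot: [2.952, 1.074, 0.0]
ft_force: [-2.6, 1.5, 2.8]
grip_width: 0.268
grip_force: 55.3
t 17.15 p [ 0.534  -0.1431  0.1517] yaw y -50.0 tilt [ 0.0002 -0.0003] F [-2.6  1.5  2.8] M [0.42 0.68 0.02] grip 23.3 55.3 q7 -44
time: 17.52
position: [0.534, -0.1431, 0.1516]
tool_rot: [2.952, 1.073, -0.0]
ft_force: [-4.8, 1.3, 7.9]
grip_width: 0.265
grip_force: 55.3
t 17.525 p [ 0.534  -0.1431  0.1516] yaw y -50.0 tilt [ 0.0002 -0.0007] F [-4.8  1.3  7.9] M [0.61 1.09 0.06] grip 23.1 55.3 q7 -44
```

Seating contact is at 0.1516. I'll take out the side force and press smoothly to about 17 N as read, about 21 N with the arbor's weight.

```bash
python3 -m handwheel '[[0.0,-0.0003,-0.0003,0.0003,0,0,0],[0.0,0,0,0.0003,0,0,0],[0.0,0,0,0.0002,0,0,0],[0.0,0,0,0,0,0,0]]'
python3 -c "
from h import *
st()"
```

```text
time: 18.02
position: [0.5341, -0.1432, 0.1516]
tool_rot: [2.951, 1.073, 0.001]
ft_force: [-4.7, 1.2, 11.6]
grip_width: 0.268
grip_force: 55.4
t 18.025 p [ 0.5341 -0.1432  0.1516] yaw y -50.0 tilt [ 0.0013 -0.0011] F [-4.7  1.2 11.6] M [ 0.71  1.31 -0.01] grip 23.3 55.4 q7 -44
```

```bash
python3 -m handwheel '[[0.0,0,0,0.0003,0,0,0],[0.0,0,0,0.0003,0,0,0],[0.0,0,0,0.0001,0,0,0],[0.0,0,0,0,0,0,0],[0.0,0,0,0,0,0,0]]'
python3 -c "
from h import *
st()"
```

```text
time: 18.65
position: [0.5341, -0.1431, 0.1516]
tool_rot: [2.951, 1.073, 0.001]
ft_force: [-5.6, 2.0, 14.7]
grip_width: 0.268
grip_force: 55.4
t 18.65 p [ 0.5341 -0.1431  0.1516] yaw y -50.0 tilt [ 0.0013 -0.0014] F [-5.6  2.  14.7] M [0.79 1.62 0.01] grip 23.3 55.4 q7 -44
```

```bash
python3 -m handwheel '[[0.0,0,0,0.0002,0,0,0],[0.0,0,0,0.0002,0,0,0],[0.0,0,0,0.0001,0,0,0],[0.0,0,0,0,0,0,0],[0.0,0,0,0,0,0,0],[0.0,0,0,0,0,0,0],[0.0,0,0,0,0,0,0],[0.0,0,0,0,0,0,0]]'
python3 -c "
from h import *
st()"
```

```text
time: 19.65
position: [0.5341, -0.1432, 0.1516]
tool_rot: [2.951, 1.073, 0.001]
ft_force: [-7.1, 2.8, 17.4]
grip_width: 0.266
grip_force: 55.4
t 19.65 p [ 0.5341 -0.1432  0.1516] yaw y -50.0 tilt [ 0.0013 -0.0016] F [-7.1  2.8 17.4] M [0.88 1.86 0.04] grip 23.1 55.4 q7 -44
```

Seated: z is 5.0 mm below the on-key height, so it's flush, and 17.4 N was held. Easing to a light push before rocking.

```bash
python3 -m handwheel '[[0.0,-0.0003,-0.0003,-0.0006,0,0,0],[0.0,0,0,-0.0006,0,0,0],[0.0,0,0,0,0,0,0]]'
python3 -c "
from h import *
st()"
python3 -m handwheel '[[0.0,0,0,0,0,0,-2],[0.0,0,0,0,0,0,-3],[0.0,0,0,0,0,0,-3],[0.0,0,0,0,0,0,0]]'
python3 -c "
from h import *
st()"
```

```text
time: 20.02
position: [0.5341, -0.1431, 0.1516]
tool_rot: [2.951, 1.073, 0.003]
ft_force: [-3.8, 2.5, 10.4]
grip_width: 0.268
grip_force: 55.4
t 20.025 p [ 0.5341 -0.1431  0.1516] yaw y -50.0 tilt [ 0.0022 -0.0011] F [-3.8  2.5 10.4] M [0.65 1.01 0.06] grip 23.3 55.4 q7 -44
time: 20.52
position: [0.5342, -0.1432, 0.1516]
tool_rot: [2.869, 1.276, 0.003]
ft_force: [-2.9, 1.2, 10.1]
grip_width: 0.268
grip_force: 55.4
t 20.525 p [ 0.5342 -0.1432  0.1516] yaw y -42.0 tilt [ 0.0025 -0.0009] F [-2.9  1.2 10.1] M [ 0.61  0.98 -0.13] grip 23.3 55.4 q7 -36
```

```bash
python3 -m handwheel '[[0.0,0,0,-0.0005,0,0,-4],[0.0,0,0,0,0,0,-4],[0.0,0,0,0,0,0,-4],[0.0,0,0,0,0,0,-4],[0.0,0,0,0,0,0,-4],[0.0,0,0,0,0,0,0]]'
python3 -c "
from h import *
st()"
python3 -m handwheel '[[0.0,0,0,0,0,0,-4],[0.0,0,0,0,0,0,-4],[0.0,0,0,0,0,0,-4],[0.0,0,0,0,0,0,-3],[0.0,0,0,0,0,0,-2],[0.0,0,0,0,0,0,0],[0.0,0,0,0,0,0,0]]'
cat > mk.py <<'E'
from h import *
st()
for n,c in(("side",(.5342,-.143)),("top",(.532,-.1425))):
    im,d,*q=grab(n); g=cv2.cvtColor(im,cv2.COLOR_BGR2GRAY).astype(np.float32); P=cloud(d,*q); r={}
    for a in range(0,360,4):
        X=[*(np.array(c)+.039*np.array([np.cos(np.radians(a)),np.sin(np.radians(a))])),.076]; u=proj(X,*q)
        if np.linalg.norm(P[int(round(u[1])),int(round(u[0]))]-X)<.012: r[a]=int(cv2.getRectSubPix(g,(1,1),(float(u[0]),float(u[1])))[0,0])
    print(n,r)
E
python3 mk.py
```

```text
time: 21.28
position: [0.5342, -0.143, 0.1516]
tool_rot: [2.603, 1.755, 0.003]
ft_force: [-1.7, 2.3, 8.0]
grip_width: 0.273
grip_force: 55.3
t 21.275 p [ 0.5342 -0.143   0.1516] yaw y -22.0 tilt [ 0.0024 -0.0007] F [-1.7  2.3  8. ] M [ 0.6   0.76 -0.06] grip 23.7 55.3 q7 -17
time: 22.15
position: [0.5343, -0.143, 0.1517]
tool_rot: [2.315, 2.12, 0.002]
ft_force: [-1.8, 1.1, 7.7]
grip_width: 0.273
grip_force: 55.3
t 22.15 p [ 0.5343 -0.143   0.1517] yaw y -5.0 tilt [ 0.0027 -0.0008] F [-1.8  1.1  7.7] M [ 0.47  0.55 -0.17] grip 23.8 55.3 q7 0
side {0: 154, 4: 154, 8: 154, 12: 154, 16: 151, 20: 151, 24: 146, 28: 132, 32: 117, 168: 138, 172: 144, 176: 147, 180: 142, 184: 133, 188: 118, 192: 108, 196: 118, 200: 133, 204: 141, 208: 142, 212: 144, 216: 147, 220: 145, 224: 144, 228: 143, 232: 141, 236: 143, 240: 142, 244: 143, 248: 144, 252: 142, 256: 146, 260: 143, 264: 143, 268: 141, 272: 144, 276: 144, 280: 142, 284: 144, 288: 147, 292: 146, 296: 147, 300: 145, 304: 145, 308: 145, 312: 146, 316: 147, 320: 148, 324: 148, 328: 149, 332: 149, 336: 152, 340: 150, 344: 152, 348: 153, 352: 155, 356: 155}
top {48: 176, 52: 177, 56: 171, 60: 175, 64: 171, 68: 175, 72: 174, 76: 170, 80: 170, 84: 177, 88: 185, 92: 185, 96: 178, 100: 170, 104: 169, 108: 172, 112: 173, 116: 170, 120: 182, 124: 180, 128: 179, 132: 175, 136: 173, 140: 167}
```

The mark is now at 192°, about 38° on from 154°, so the spindle turns with the arbor. A touch more, then back.

```bash
python3 -m handwheel '[[0.0,0,0,0,0,0,-2],[0.0,0,0,0,0,0,-1],[0.0,0,0,0,0,0,0],[0.0,0,0,0,0,0,2],[0.0,0,0,0,0,0,4],[0.0,0,0,0,0,0,4],[0.0,0,0,0,0,0,4],[0.0,0,0,0,0,0,4],[0.0,0,0,0,0,0,4],[0.0,0,0,0,0,0,4]]'
python3 -c "
from h import *
st()"
python3 -m handwheel '[[0.0,0,0,0,0,0,4],[0.0,0,0,0,0,0,4],[0.0,0,0,0,0,0,4],[0.0,0,0,0,0,0,4],[0.0,0,0,0,0,0,4],[0.0,0,0,0,0,0,2],[0.0,0,0,0,0,0,1],[0.0,0,0,0,0,0,0],[0.0,0,0,0,0,0,0]]'
python3 mk.py
```

```text
time: 23.5
position: [0.534, -0.1433, 0.1517]
tool_rot: [2.692, 1.614, 0.002]
ft_force: [-3.1, 1.3, 7.9]
grip_width: 0.271
grip_force: 55.4
t 23.5 p [ 0.534  -0.1433  0.1517] yaw y -28.1 tilt [ 0.0021 -0.0015] F [-3.1  1.3  7.9] M [0.39 0.77 0.31] grip 23.6 55.4 q7 -23
time: 24.62
position: [0.5338, -0.1431, 0.1517]
tool_rot: [2.96, 1.048, 0.002]
ft_force: [-2.8, 1.7, 7.0]
grip_width: 0.27
grip_force: 55.4
t 24.625 p [ 0.5338 -0.1431  0.1517] yaw y -51.0 tilt [ 0.0015 -0.0011] F [-2.8  1.7  7. ] M [0.51 0.92 0.17] grip 23.5 55.4 q7 -45
side {0: 149, 4: 149, 8: 146, 12: 148, 16: 146, 20: 142, 24: 139, 28: 125, 32: 109, 168: 135, 172: 138, 176: 141, 180: 144, 184: 143, 188: 144, 192: 145, 196: 142, 200: 143, 204: 142, 208: 140, 212: 141, 216: 143, 220: 143, 224: 140, 228: 141, 232: 139, 236: 140, 240: 140, 244: 141, 248: 139, 252: 142, 256: 142, 260: 140, 264: 138, 268: 136, 272: 143, 276: 142, 280: 138, 284: 142, 288: 144, 292: 143, 296: 143, 300: 145, 304: 145, 308: 149, 312: 148, 316: 147, 320: 148, 324: 151, 328: 150, 332: 152, 336: 151, 340: 153, 344: 154, 348: 152, 352: 151, 356: 150}
top {}
```

The mark is back out of the near half, so the spindle returned with the arbor. Releasing and withdrawing straight up.

```bash
python3 -m handwheel '[[0.0,-0.0002,-0.0002,-0.0004,0,0,0],[0.05,0,0,0,0,0,0],[0.05,0,0,0,0,0,0],[0.05,0,0,0,0,0,0],[0.05,0,0,0,0,0,0],[0.05,0,0,0,0,0,0]]' 20
python3 -c "
from h import *
st()"
python3 -m handwheel '[[0.05,0,0,-0.005,0,0,0],[0.05,0,0,-0.015,0,0,0],[0.05,0,0,-0.04,0,0,0],[0.05,0,0,-0.05,0,0,0],[0.05,0,0,-0.04,0,0,0],[0.05,-0.06,0,0,0,0,0],[0.05,-0.06,0,0,0,0,0],[0.05,-0.06,0,0,0,0,0],[0.05,-0.06,0,0,0,0,0],[0.05,0,0,0,0,0,0]]'
python3 - <<'E'
from h import *
st()
a=[]
for n in("top","side"):
    im,d,*q=grab(n); P=cloud(d,*q); u,v=proj([.534,-.143,.15],*q).astype(int)
    a.append(cv2.resize(im[v-40:v+40,u-40:u+40],(400,400),interpolation=cv2.INTER_CUBIC))
    w=np.zeros(d.shape,np.uint8); cv2.circle(w,(int(u),int(v)),30,1,-1)
    p=P[(w>0)&(abs(P[...,2]-.144)<.006)]; print(n,len(p),"felt z",np.median(p[:,2]),cv2.minEnclosingCircle((p[:,:2]*1000).astype(np.float32)))
cv2.imwrite("pics/g5.png",np.hstack(a))
E
```

```text
time: 25.48
position: [0.5328, -0.1429, 0.1506]
tool_rot: [2.962, 1.048, -0.0]
ft_force: [-1.0, 0.2, -0.2]
grip_width: 0.571
grip_force: 0.0
t 25.475 p [ 0.5328 -0.1429  0.1506] yaw y -51.0 tilt [-0.0001 -0.0001] F [-1.   0.2 -0.2] M [ 0.01 -0.   -0.04] grip 49.7 0.0 q7 -45
time: 26.72
position: [0.3424, -0.2975, 0.302]
tool_rot: [2.964, 1.033, -0.001]
ft_force: [-0.3, 0.3, -0.8]
grip_width: 0.574
grip_force: 0.0
t 26.725 p [ 0.3424 -0.2975  0.302 ] yaw y -51.6 tilt [ 0.0001 -0.0025] F [-0.3  0.3 -0.8] M [ 0.04 -0.04 -0.02] grip 49.9 0.0 q7 -11
top 568 felt z 0.14355313069882825 ((532.0908813476562, -142.3042755126953), 36.95465087890625)
side 660 felt z 0.14488986411017354 ((534.0429077148438, -143.3408203125), 37.447601318359375)
```

View pics/g5.png

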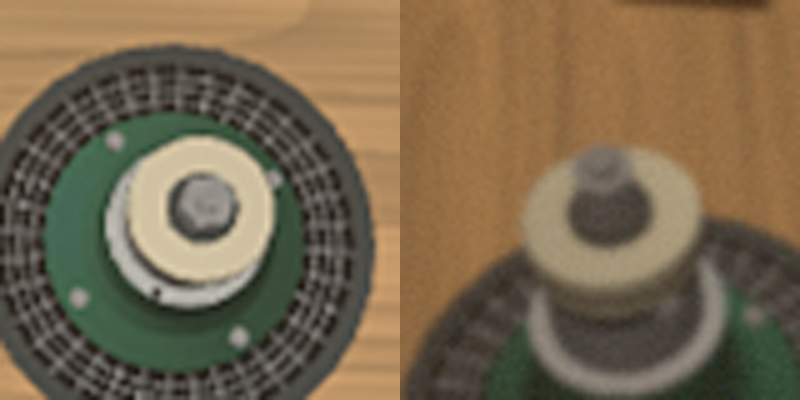

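The crops show the arbor standing upright and centred. The felt top is at 0.144 m, exactly the home height, and the mark is back at crop (157,293). Handing in.

```bash
python3 -c "
from bench import ctrl
print(ctrl.close_job())"
```

```text
the job is handed in; nothing more can be done
None
```

The felt-wheel arbor is home on the larger spindle, flush and keyed, pressed with about 17 N as read (roughly 21 N with its weight), rocked about forty degrees round and back with the spindle following, then released, and the job was handed in after about 27 s.

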